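# Open the stone-topped chest with its press bar

## Robot

A 6-joint arm with a two-finger parallel gripper is mounted at the origin on the work surface. World frame = base frame: x ahead of the robot, y to its left, z up, the work surface at z = 0. Lengths are in m, angles in rad, forces in N, time in s.
With the tool pointing down it reaches from about 0.4 to 0.825 m from the base axis. Payload 7 kg.
Tool frame: the origin (TCP) lies on the centre line of the jaws, within the pads' length; the fingertips stand ctrl.tips_ahead ahead of it and the grasp point (between the pads) lies 8 mm behind it (ctrl.tips_ahead is the distance from the TCP to the fingertips, in m); z points along the fingers, y is the line along which they close (so a half turn about z gives the same grasp; the last joint's range is limited). The gripper opens to 85 mm and grips with 20 to 120 N. Pads are 22 mm wide; open, the fingers measure 114 mm over their backs; the gripper's body (76 mm by 85 mm) begins 54 mm behind the grasp point. The pads swing forward as they close: fully open they stand 13 mm farther back than shut.
Start: joints at [-0.96, 0.359, 0.012, 0, -1.224, -0.288], TCP at [0.214, -0.64, 0.242] pointing down, gripper open.
Joint ranges: [-3.07, 3.07], [-1.43, 2.12], [-1.02, 1.25], [-3.03, 1.67], [-3.05, -0], [-3.03, 3.03]. Speed limits (rad/s): [2.39, 2.39, 3.01, 3.14, 3.14, 3.14].

## Interface

Orientations are given as a rotation vector (axis times angle).
In Python, from rig import ctrl gives the robot as it stands.
- The arm moves only by the tool send_rows, never from a script. Its arguments are lists of equal length, an entry for each row: "slide": the shift along the tool's x, y, z in cm, a list of three; "angular": the turn, a rotation vector about the tool's x, y, z in units of 5 degrees (1.0 is 5 degrees), a list of three; "hand": the opening, from 0 (shut) to 1 (fully open). In form: {"slide": [[dx, dy, dz], ...], "angular": [[rx, ry, rz], ...], "hand": [hand, ...]}. A call has 1 to 8 rows; each row shifts and turns the commanded pose from where the row before left it, along the tool's axes as they then stand; what a row does not reach is not made up. A row lasts 1/12 s, in which the tool goes at most 41.7 mm and 7.16 degrees, less where a joint would pass 70% of its speed; a pose out of reach is approached as far as the arm can. A call with a gripper value outside its range is refused whole. The fingers move at their own pace and stop on an object; "newtons" is the grip in N (left out, the last holds). Time passes only in rows, so rows that do not move let the fingers close. It gives the time, the measured TCP pose, the force, the opening and the grip force at its end, in the units of the state.
- ctrl.get_state(): the state, without advancing time (a new reading comes with each control period).
- ctrl.read_camera(name): name is "scene" or "top"; returns (picture, depth): 400x640x3 uint8, red, green, blue; 400x640 float32, m along the optical axis (not along the pixel's ray), 0 where there is no reading.
- ctrl.camera_info(name): a dict with "fovy" (degrees; the focal length in pixels is half the picture's height over the tangent of half this angle, whatever the lens; pixels are square), "cx", "cy" (the principal point, pixels), "k1" (the pictures are not rectified: a ray, as slopes to the right and down, at radius r is drawn at 1 + k1 r^2 times it, then the intrinsics apply), "origin" and "rotation" of the camera in the world. Camera axes: x right, y down, z forward; pixel columns grow to the right and rows downward; lengths in m; the calibration is good to about 2 mm. A picture is of the moment at which its call begins. camera_info takes no time and is no camera call.
- ctrl.sign_off(): hands the job in; it is judged then, once.
The state is a dict: "clock": time; "joint_pos": joint angles; "dq": joint speeds; "joint_torque": joint torques, N m; "ee_pos": TCP position; "orientation": TCP orientation; "force": force on the tool from outside, world axes, zero at the start; "wrist_torque": the same for the moment, N m; "gripper_width": finger opening in m; "finger_force": force on a finger pad.
Only numpy, scipy, OpenCV 4.12 (cv2) and the standard library are available. Lean on these libraries where they do the work, as an engineer would, in place of code of your own. Each camera call takes 0.05 s, during which the arm holds its last target. There are 200 camera calls.

## Task

Open the chest with its press bar, using only your fingertips: push the upright tab of the safety rest straight away from the bar until the rest is fully out, then press the broad plate at the bar's long end all the way down to its stop, so that the short end raises the heavy flap. Finish while still holding the bar down. Do not lift the bar out of its saddle or touch the flap itself, and leave the other things alone.

Things in the scene. Friction and masses are not known exactly. Their poses are not given: they have to be found in the camera images.
- pivot_seat (a point): Centre of the pin slots in the wooden saddle, 85 mm above the table, fixed on the chest unit, which stands in varying place and heading. Axes: x level along the bar from press plate to chest, z up. Saddle: 22 mm either way in x, 29 mm in y, 17 mm above this point. Chest front wall at x = +79 mm. Rubber stop, top 28 mm above the table, at x = -195 mm under the bar.
- press_plate (a point): Centre of the top of the press plate, 50 mm (along the bar) x 60 x 8 mm, on the long end of the loose oak bar (300 x 24 x 14 mm), 220 mm from the pin. At rest the bar slopes up 0.32 rad to it: 168 mm above the table; on the stop about 45 mm, having gone almost straight down. 2 to 4 N presses it down; the flap drives it up again unless held.
- bar_pin (a point): Centre of the bar's steel cross pin (10 mm thick), which lies in the saddle slots, 85 mm above the table, and must stay in them.
- rest_tab (a point): Middle of the top edge of the safety rest's upright tab, at its face towards the bar. Tab 30 mm wide along the bar, 10 thick, 55 high, at one side of the long arm (x = -120, y about -77 mm from pivot_seat); top 150 mm above the table. 45 mm below its top is the upper face of the tongue (20 mm wide) that runs from it to under the bar and blocks it. 65 mm are free between bar and tab.
- rest (a joint): Slide of the safety rest, m: 0 = tongue fully under the bar, 0.060 = fully out (end stop). It moves level along -y of pivot_seat, away from the bar, with about 1.5 N of friction, and stays where it is left. Starts between 0 and 0.012.
- flap (a joint): Hinge of the heavy flap, rad: 0 = shut, about 0.24 with the bar on its stop. Oak with a stone slab, 145 x 240 x 22 mm, 1.3 to 2.1 kg, hinged at the chest's far edge; its front edge overhangs towards the saddle, with the bar's short end under it. It falls shut when not held.
- teacup: Bystander, to be left alone: white teacup, 72 mm wide, 60 mm tall, beside the bar; origin at the centre of its underside.
- tea_tin: Bystander, to be left alone: plain steel tea tin, 60 mm wide, 75 mm tall, beside the saddle; origin at the centre of its underside.
- soap_box: Bystander, to be left alone: small open wooden box 80 x 60 x 30 mm near the press plate; origin at the centre of its underside.
- cream_bottle: Bystander, to be left alone: white bottle, 40 mm wide, 110 mm tall; origin at the centre of its underside.
- novel: Bystander, to be left alone: closed book 120 x 170 x 22 mm; origin at the centre of its underside.
- tea_bowl: Bystander, to be left alone: white bowl, 120 mm wide, 55 mm tall; origin at the centre of its underside.
- massager: Bystander, to be left alone: white turned ceramic knob, 60 mm wide, 90 mm tall; origin at the centre of its underside.

How it is judged:
By the outcome, as a careful person would: the job done as asked, in the order asked, and still so for the second after the job is handed in, while the arm keeps its last pose, push and grip.
It also fails if it takes over 38 s, if anything falls off the work surface, if the arm or the gripper's body presses on something with over 40 N, if the wrist force passes 120 N, or if a joint passes its speed limit or range.

## Working session

There is one attempt and no reset: what is moved stays moved. The work goes in short steps, Python scripts to look and compute and a tool call to move; the robot and the scene stay as the last step left them, time stands still between calls to the robot, and variables do not carry over. Pictures are saved under pics/ and viewed, at most 10 in all, crops included, and the job is handed in when it is done.

Besides the shell and the picture viewer there is one more tool, called as name(argument=value, ...), one argument or row to a line, values as JSON. send_rows: Moves the arm, as the interface text tells. Its arguments: {"type":"object","properties":{"slide":{"type":"array","items":{"type":"array","items":{"type":"number"}}},"angular":{"type":"array","items":{"type":"array","items":{"type":"number"}}},"hand":{"type":"array","items":{"type":"number"}},"newtons":{"type":"number"}},"required":["slide","angular","hand"]}

```bash
mkdir -p pics; cat > h.py <<'E'
import numpy as np, cv2
from rig import ctrl
from scipy.spatial.transform import Rotation as R
def cloud(name):
    im,d=ctrl.read_camera(name); c=ctrl.camera_info(name)
    h,w=d.shape; f=h/2/np.tan(np.radians(c["fovy"])/2)
    u,v=np.meshgrid(np.arange(w),np.arange(h))
    K=np.array([[f,0,c["cx"]],[0,f,c["cy"]],[0,0,1.]])
    p=cv2.undistortPoints(np.stack([u,v],-1).reshape(-1,1,2).astype(float),K,np.array([c["k1"],0,0,0,0.])).reshape(h,w,2)
    P=np.dstack([p*d[...,None],d])
    W=P@np.array(c["rotation"]).reshape(3,3).T+np.array(c["origin"])
    W[d==0]=np.nan
    return im,W
E
python3 - <<'E'
from h import *
for n in("scene","top"):
    im,W=cloud(n); cv2.imwrite(f"pics/{n}0.png",im[...,::-1]); np.save(f"{n}0.npy",W)
    c=ctrl.camera_info(n);print(c)
print(ctrl.tips_ahead,ctrl.get_state())
E
```

```text
Traceback (most recent call last):
  File "h.py", line 11, in cloud
    W=P@np.array(c["rotation"]).reshape(3,3).T+np.array(c["origin"])
        ~~~~~~~~~~~~~~~~~~~~~~~~~~~~~~~^^^^^
ValueError: cannot reshape array of size 3 into shape (3,3)
```

```bash
sed -i 's/np.array(c\["rotation"\]).reshape(3,3).T/R.from_rotvec(c["rotation"]).as_matrix().T/' h.py
python3 - <<'E'
from h import *
for n in("scene","top"):
    im,W=cloud(n); cv2.imwrite(f"pics/{n}0.png",im[...,::-1]); np.save(f"{n}0.npy",W)
    c=ctrl.camera_info(n);print(c, np.nanpercentile(W[...,2],[5,25,50]))
print(ctrl.tips_ahead,ctrl.get_state())
E
```

```text
{'fovy': 48.42790350078682, 'cx': 318.96535246261936, 'cy': 195.07934268865642, 'k1': -0.11494189347517082, 'origin': array([1.67741819, 0.03221973, 0.94893594]), 'rotation': array([-1.60787935, -1.71204706,  0.8795021 ])} [-0.60338756 -0.00343318  0.00238717]
{'fovy': 46.86980433701712, 'cx': 318.4184514969472, 'cy': 196.2131939250737, 'k1': 0.016332415177943357, 'origin': array([ 0.24146409, -0.02548185,  1.67498584]), 'rotation': array([-2.10613588,  2.16005348, -0.20411399])} [-0.7546408  -0.31052948 -0.00189829]
0.011 {'clock': 0.15, 'joint_pos': array([-9.59893630e-01,  3.59186176e-01,  1.12769738e-02, -2.24714865e-04,
       -1.22414556e+00, -2.88114904e-01]), 'dq': array([ 0.00016039, -0.00340419,  0.00180544,  0.00145977, -0.00089695,
        0.00135917]), 'joint_torque': array([-2.93550988e-05, -5.83877814e+01,  2.93650228e+01,  6.94047466e+00,
       -4.28698244e-03, -2.45230524e-05]), 'ee_pos': array([ 0.21397627, -0.63980713,  0.24161104]), 'orientation': array([ 5.04659598e-01, -3.10043214e+00, -1.92438692e-03]), 'force': array([ 0.01970867,  0.46769033, -0.08210126]), 'wrist_torque': array([-0.05672021,  0.04496071, -0.02593452]), 'finger_force': 0.0, 'gripper_width': 0.08523376239551145}
```

View pics/scene0.png

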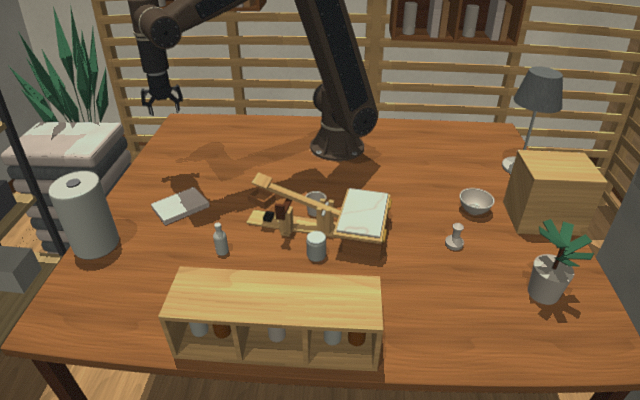

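View pics/top0.png

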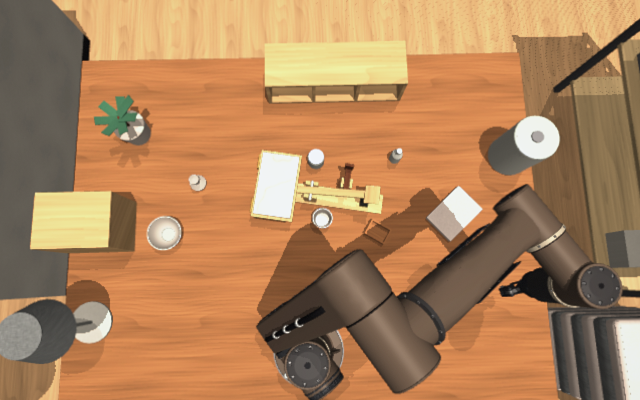

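The scene view shows the chest at about (362,215), the bar running to its plate at (262,180), and the rest at (285,215). The top view shows the plate at (372,193), the saddle at (310,192), and the rest's dark tab on the far side at about (346,170).

```bash
python3 - <<'E'
from h import *
im=cv2.imread("pics/top0.png"); cv2.imwrite("pics/top0c.png",cv2.resize(im[140:250,240:400],None,fx=5,fy=5,interpolation=cv2.INTER_CUBIC))
im=cv2.imread("pics/scene0.png"); cv2.imwrite("pics/sc0c.png",cv2.resize(im[160:270,230:390],None,fx=5,fy=5,interpolation=cv2.INTER_CUBIC))
T=np.load("top0.npy");S=np.load("scene0.npy")
np.set_printoptions(precision=3,suppress=True)
# plate top: z~.16-.18 ; bar
for n,W in(("top",T),("sc",S)):
    m=(W[...,0]>.4)&(W[...,0]<.85)&(W[...,1]>-.35)&(W[...,1]<.25)
    for lo,hi in((.155,.19),(.137,.155),(.11,.137),(.095,.11)):
        k=m&(W[...,2]>lo)&(W[...,2]<hi); v,u=np.nonzero(k)
        nc,L,st,ce=cv2.connectedComponentsWithStats(k.astype(np.uint8))
        for i in range(1,nc):
            if st[i,4]>8:
                p=W[L==i]; print(n,lo,hi,"px",st[i],"mean",p.mean(0),"min",p.min(0),"max",p.max(0))
E
```

```text
top 0.155 0.19 px [364 186  17  18 251] mean [ 0.516 -0.227  0.166] min [ 0.485 -0.254  0.155] max [ 0.546 -0.199  0.179]
top 0.137 0.155 px [345 163   9   5  29] mean [ 0.622 -0.156  0.146] min [ 0.617 -0.169  0.138] max [ 0.631 -0.141  0.154]
top 0.137 0.155 px [352 190  15  10  80] mean [ 0.522 -0.186  0.145] min [ 0.503 -0.207  0.137] max [ 0.537 -0.161  0.155]
top 0.11 0.137 px [345 167   9   3  17] mean [ 0.619 -0.155  0.123] min [ 0.617 -0.17   0.11 ] max [ 0.622 -0.143  0.134]
top 0.11 0.137 px [325 188  32  10 187] mean [ 0.533 -0.126  0.124] min [ 0.514 -0.175  0.11 ] max [ 0.552 -0.071  0.137]
top 0.095 0.11 px [396 149   6   6  22] mean [ 0.678 -0.334  0.105] min [ 0.67  -0.343  0.095] max [ 0.686 -0.326  0.11 ]
top 0.095 0.11 px [ 253  153   46   68 2046] mean [0.568 0.098 0.1  ] min [0.446 0.02  0.095] max [0.686 0.179 0.11 ]
top 0.095 0.11 px [341 169  12  21 134] mean [ 0.583 -0.149  0.103] min [ 0.548 -0.168  0.095] max [ 0.621 -0.128  0.11 ]
top 0.095 0.11 px [306 181   5   4  18] mean [ 0.576 -0.012  0.1  ] min [ 0.57  -0.02   0.096] max [ 0.581 -0.006  0.105]
top 
[... 1226 characters left out ...]
198   9  16  89] mean [ 0.565 -0.142  0.104] min [ 0.53  -0.155  0.095] max [ 0.606 -0.128  0.11 ]
sc 0.095 0.11 px [295 198  30  14 167] mean [ 0.552 -0.057  0.102] min [ 0.52  -0.118  0.095] max [ 0.583 -0.026  0.11 ]
sc 0.095 0.11 px [328 200   6   5  20] mean [ 0.536 -0.005  0.101] min [ 0.529 -0.013  0.097] max [0.543 0.003 0.106]
sc 0.095 0.11 px [325 209   6   4  23] mean [ 0.581 -0.013  0.101] min [ 0.572 -0.021  0.096] max [ 0.587 -0.005  0.107]
sc 0.095 0.11 px [276 216   9   5  30] mean [ 0.631 -0.155  0.104] min [ 0.625 -0.168  0.096] max [ 0.637 -0.142  0.109]
sc 0.095 0.11 px [214 226   8   5  25] mean [ 0.688 -0.334  0.102] min [ 0.677 -0.347  0.096] max [ 0.693 -0.327  0.11 ]
```

View pics/top0c.png

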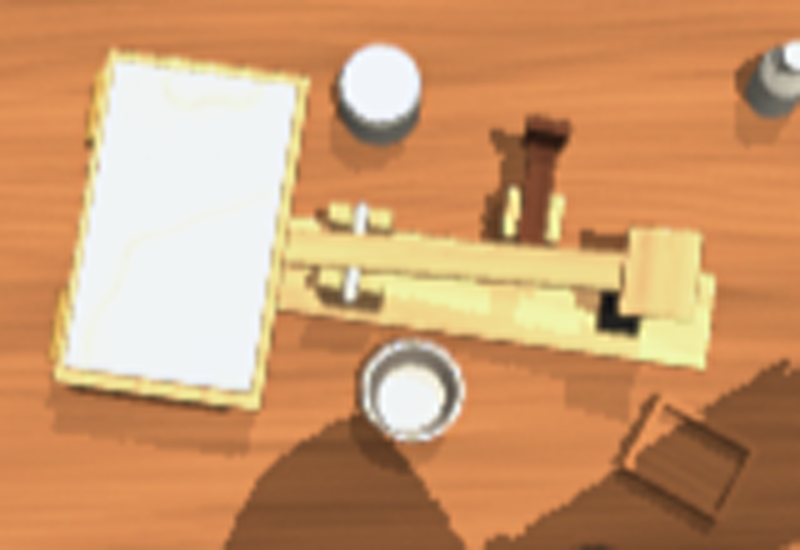

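View pics/sc0c.png

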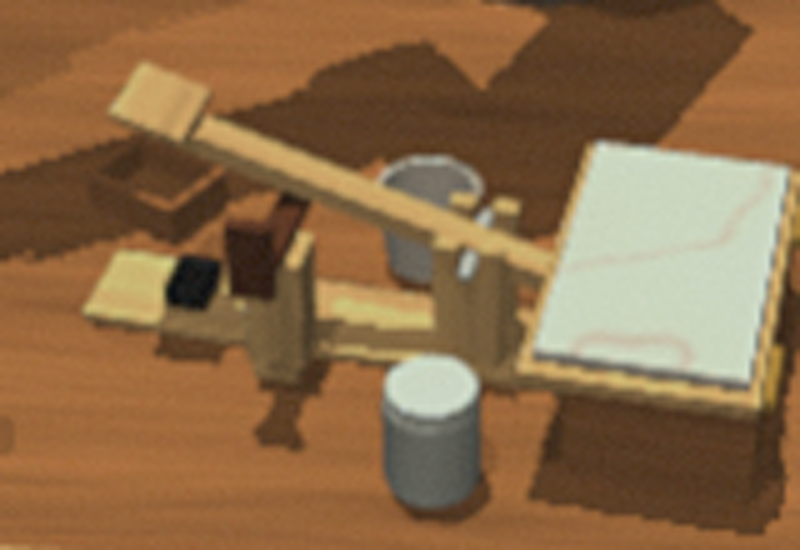

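The top crop shows the tab at (545,130), a clear tongue gap at (540,190), the plate at (660,270) and the soap box beside it at (685,460). The scene crop shows the tab on its near side at (255,250), with the tin at (430,430) clear of it. My estimates are:
- **Bar:** its direction d is about (0.139, 0.990).
- **Push direction:** about (0.990, -0.139).
- **Tab face:** at about (0.621, -0.155).
- **Plate:** at about (0.520, -0.226).

Next I align the tool with the bar, shut the fingers and go above the gap.

send_rows(
  slide=[
    [0, 0, 0],
    [0, 0, 0],
    [0, 0, 0],
    [0, 0, 0],
    [-1.8, 3.3, 0],
    [-1.8, 3.3, 0],
    [-1.8, 3.3, 0],
    [-1.8, 3.3, 0],
  ],
  angular=[
    [0, 0, 1.3],
    [0, 0, 1.3],
    [0, 0, 1.3],
    [0, 0, 1.4],
    [0, 0, 0],
    [0, 0, 0],
    [0, 0, 0],
    [0, 0, 0],
  ],
  hand=[0, 0, 0, 0, 0, 0, 0, 0],
  newtons=30,
)

```text
clock: 0.82
ee_pos: [0.3041, -0.5181, 0.2418]
orientation: [-0.221, -3.133, -0.001]
force: [0.9, 0.8, 0.2]
gripper_width: -0.0
finger_force: 0.0
```

send_rows(
  slide=[
    [-1.8, 3.3, 0],
    [-1.8, 3.3, 0],
    [-1.8, 3.3, 0],
    [-1.8, 3.3, 0],
    [-1.8, 3.3, 0],
    [-1.8, 3.3, 0],
    [-1.8, 3.3, 0],
    [-1.8, 3.3, 0],
  ],
  angular=[
    [0, 0, 0],
    [0, 0, 0],
    [0, 0, 0],
    [0, 0, 0],
    [0, 0, 0],
    [0, 0, 0],
    [0, 0, 0],
    [0, 0, 0],
  ],
  hand=[0, 0, 0, 0, 0, 0, 0, 0],
)

```text
clock: 1.48
ee_pos: [0.4838, -0.2763, 0.2423]
orientation: [0.219, 3.134, 0.0]
force: [0.2, 0.2, -1.0]
gripper_width: 0.0001
finger_force: 0.0
```

send_rows(
  slide=[
    [-2, 3.5, 0],
    [-2, 3.5, 0],
    [-2, 3.5, 0],
    [-2, 3.6, 0],
    [0, 0, 0],
  ],
  angular=[
    [0, 0, 0],
    [0, 0, 0],
    [0, 0, 0],
    [0, 0, 0],
    [0, 0, 0],
  ],
  hand=[0, 0, 0, 0, 0],
)

```text
clock: 1.9
ee_pos: [0.5855, -0.1449, 0.2416]
orientation: [0.213, 3.134, 0.0]
force: [-0.8, -1.2, 0.3]
gripper_width: -0.0003
finger_force: 0.0
```

```bash
python3 - <<'E'
from h import *
np.set_printoptions(precision=3,suppress=True)
print(ctrl.tips_ahead,ctrl.get_state()["ee_pos"],ctrl.get_state()["force"])
for n,(a,b,c,d) in(("scene",(110,270,210,390)),("top",(90,250,250,410))):
    im,W=cloud(n); cv2.imwrite(f"pics/{n}1c.png",cv2.resize(im[a:b,c:d,::-1],None,fx=4,fy=4,interpolation=cv2.INTER_CUBIC)); np.save(f"{n}1.npy",W)
    k=(W[...,2]>.21)&(W[...,2]<.245)&(abs(W[...,0]-.58)<.05)&(abs(W[...,1]+.15)<.05)
    p=W[k]; v,u=np.nonzero(k)
    if len(p): print(n,len(p),p.mean(0),p.min(0),p.max(0),u.min(),u.max(),v.min(),v.max())
E
```

```text
0.011 [ 0.585 -0.145  0.242] [-0.814 -1.228  0.276]
scene 24 [ 0.594 -0.145  0.24 ] [ 0.585 -0.156  0.235] [ 0.6   -0.132  0.245] 279 287 171 176
top 4 [ 0.574 -0.142  0.24 ] [ 0.572 -0.149  0.233] [ 0.577 -0.136  0.245] 346 350 172 174
```

View pics/scene1c.png

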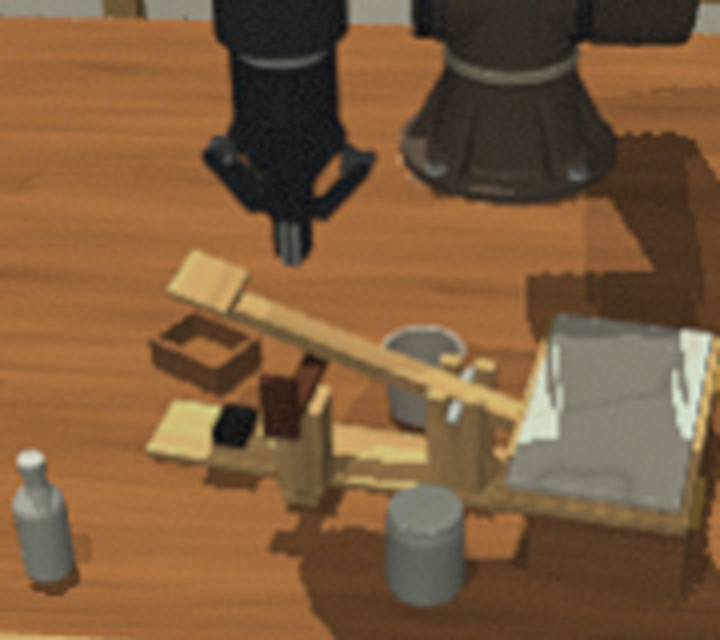

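The picture shows the shut fingers at (290,250) hanging above the gap between the bar and the tab (285,400), with nothing near them. Both cameras agree with the measured TCP. I shift about 6 mm to centre on the tab, then descend.

send_rows(
  slide=[
    [0, -0.6, 1],
    [0, 0, 3],
    [0, 0, 3],
    [0, 0, 3],
    [0, 0, 1.3],
    [0, 0, 0],
  ],
  angular=[
    [0, 0, 0],
    [0, 0, 0],
    [0, 0, 0],
    [0, 0, 0],
    [0, 0, 0],
    [0, 0, 0],
  ],
  hand=[0, 0, 0, 0, 0, 0],
)

```text
clock: 2.5
ee_pos: [0.5776, -0.157, 0.125]
orientation: [-0.223, -3.127, 0.0]
force: [-0.5, -0.1, 0.2]
gripper_width: 0.0
finger_force: 0.0
```

send_rows(
  slide=[
    [-0.8, 0, 0],
    [-0.8, 0, 0],
    [-0.6, 0, 0],
    [-0.4, 0, 0],
    [-0.4, 0, 0],
    [-0.4, 0, 0],
  ],
  angular=[
    [0, 0, 0],
    [0, 0, 0],
    [0, 0, 0],
    [0, 0, 0],
    [0, 0, 0],
    [0, 0, 0],
  ],
  hand=[0, 0, 0, 0, 0, 0],
)

```text
clock: 3.0
ee_pos: [0.6152, -0.1604, 0.1298]
orientation: [0.219, 3.134, 0.0]
force: [-2.5, -0.7, 0.9]
gripper_width: -0.0002
finger_force: 0.8
```

send_rows(
  slide=[
    [-0.5, 0, 0],
    [-0.5, 0, 0],
    [-0.5, 0, 0],
    [-0.5, 0, 0],
    [-0.5, 0, 0],
    [-0.4, 0, 0],
    [-0.3, 0, 0],
    [-0.3, 0, 0],
  ],
  angular=[
    [0, 0, 0],
    [0, 0, 0],
    [0, 0, 0],
    [0, 0, 0],
    [0, 0, 0],
    [0, 0, 0],
    [0, 0, 0],
    [0, 0, 0],
  ],
  hand=[0, 0, 0, 0, 0, 0, 0, 0],
)

```text
clock: 3.67
ee_pos: [0.6497, -0.1652, 0.1291]
orientation: [-0.219, -3.134, 0.0]
force: [-1.5, -0.9, 0.9]
gripper_width: 0.0003
finger_force: 0.8
```

send_rows(
  slide=[
    [-0.3, 0, 0],
    [-0.3, 0, 0],
    [0, 0, 0],
  ],
  angular=[
    [0, 0, 0],
    [0, 0, 0],
    [0, 0, 0],
  ],
  hand=[0, 0, 0],
)

```text
clock: 3.92
ee_pos: [0.6553, -0.166, 0.129]
orientation: [-0.219, -3.133, -0.0]
force: [-3.3, -1.2, 0.7]
gripper_width: 0.0
finger_force: 1.4
```

send_rows(
  slide=[
    [-0.2, 0, 0],
    [-0.2, 0, 0],
    [0, 0, 0],
  ],
  angular=[
    [0, 0, 0],
    [0, 0, 0],
    [0, 0, 0],
  ],
  hand=[0, 0, 0],
)

```text
clock: 4.17
ee_pos: [0.6555, -0.1662, 0.1289]
orientation: [-0.22, -3.126, -0.001]
force: [-15.5, 3.6, 8.8]
gripper_width: 0.0
finger_force: 7.8
```

send_rows(
  slide=[
    [-0.2, 0, 0],
    [-0.1, 0, 0],
    [0, 0, 0],
  ],
  angular=[
    [0, 0, 0],
    [0, 0, 0],
    [0, 0, 0],
  ],
  hand=[0, 0, 0],
)

```text
clock: 4.42
ee_pos: [0.6557, -0.1662, 0.1289]
orientation: [-0.22, -3.121, -0.001]
force: [-24.8, 7.6, 16.0]
gripper_width: 0.0002
finger_force: 12.9
```

The force jumped to about 25 N with no further motion, so the rest is on its end stop, at the position I expected. I back off, rise, and check while moving towards the plate.

send_rows(
  slide=[
    [1, 0, 0],
    [1, 0, 0],
    [0, 0, -3],
    [0, 0, -3],
    [0, 0, -3],
    [0, 0, -1],
    [0, 0, 0],
  ],
  angular=[
    [0, 0, 0],
    [0, 0, 0],
    [0, 0, 0],
    [0, 0, 0],
    [0, 0, 0],
    [0, 0, 0],
    [0, 0, 0],
  ],
  hand=[0, 0, 0, 0, 0, 0, 0],
)

```text
clock: 5.0
ee_pos: [0.6448, -0.1642, 0.2338]
orientation: [0.218, 3.125, -0.0]
force: [0.4, -0.0, 0.0]
gripper_width: -0.0004
finger_force: 0.0
```

```bash
python3 - <<'E'
from h import *
np.set_printoptions(precision=4,suppress=True)
s=ctrl.get_state();p=s["ee_pos"];M=R.from_rotvec(s["orientation"]).as_matrix();print(p,M)
T,S=cloud("top")[1],cloud("scene")[1]
im,_=ctrl.read_camera("scene");cv2.imwrite("pics/sc2c.png",cv2.resize(im[150:260,210:390,::-1],None,fx=4,fy=4,interpolation=cv2.INTER_CUBIC))
for W in(T,S):
    m=(W[...,0]>.45)&(W[...,0]<.58)&(W[...,1]<-.18)&(W[...,1]>-.27)&(W[...,2]>.15)&(W[...,2]<.185)
    q=W[m]; print("plate",len(q),q.min(0),q.max(0),(q.min(0)+q.max(0))/2)
    m=(W[...,0]>.60)&(W[...,0]<.72)&(W[...,1]<-.12)&(W[...,1]>-.21)&(W[...,2]>.12)&(W[...,2]<.158)
    q=W[m]; print("tab",len(q),q.min(0),q.max(0)) if len(q) else 0
c=np.array([.520,-.226,.168]); print("to plate in tool cm",(c-p)@M*100)
E
```

```text
[ 0.6448 -0.1642  0.2338] [[-0.9903  0.1386  0.0085]
 [ 0.1386  0.9903 -0.0006]
 [-0.0085  0.0006 -1.    ]]
plate 269 [ 0.4844 -0.2534  0.1502] [ 0.5469 -0.1972  0.1796] [ 0.5156 -0.2253  0.1649]
tab 8 [ 0.6667 -0.1578  0.1226] [ 0.6685 -0.1503  0.1541]
plate 170 [ 0.491  -0.2518  0.1527] [ 0.5543 -0.2029  0.1756] [ 0.5227 -0.2273  0.1642]
tab 104 [ 0.6673 -0.1776  0.1213] [ 0.6859 -0.1472  0.1538]
to plate in tool cm [11.56   -7.8524  6.4818]
```

View pics/sc2c.png

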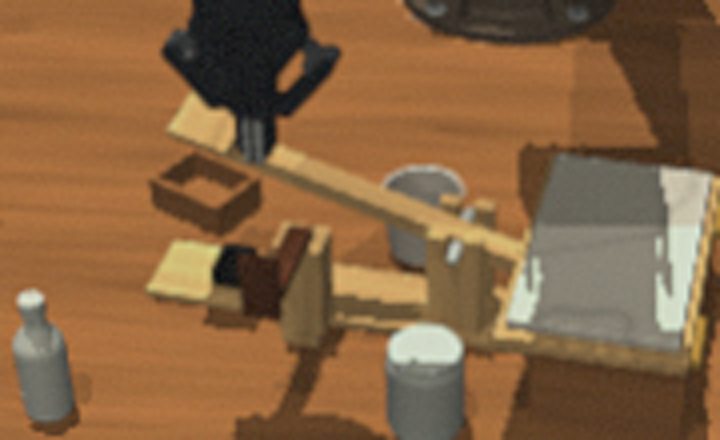

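The rest (dark tab at (265,285)) is fully out beside its guide, and the bar is untouched. The tab face has moved from x≈0.619 to 0.668. Next I go over the plate.

send_rows(
  slide=[
    [2.9, -2, 0],
    [2.9, -2, 0],
    [2.9, -2, 0],
    [2.9, -2.1, 0],
    [0, 0, 1.5],
    [0, 0, 1.5],
    [0, 0, 0.5],
    [0, 0, 0],
  ],
  angular=[
    [0, 0, 0],
    [0, 0, 0],
    [0, 0, 0],
    [0, 0, 0],
    [0, 0, 0],
    [0, 0, 0],
    [0, 0, 0],
    [0, 0, 0],
  ],
  hand=[0, 0, 0, 0, 0, 0, 0, 0],
)

```text
clock: 5.82
ee_pos: [0.5152, -0.228, 0.1921]
orientation: [-0.22, -3.13, -0.001]
force: [-0.2, 0.2, -0.3]
gripper_width: -0.0001
finger_force: 0.0
```

send_rows(
  slide=[
    [0, 0, 0.5],
    [0, 0, 0.5],
    [0, 0, 0.5],
    [0, 0, 0.5],
    [0, -0.1, 0.5],
    [0, -0.1, 0.5],
  ],
  angular=[
    [0, 0, 0],
    [0, 0, 0],
    [0, 0, 0],
    [0, 0, 0],
    [0, 0, 0],
    [0, 0, 0],
  ],
  hand=[0, 0, 0, 0, 0, 0],
)

```text
clock: 6.32
ee_pos: [0.5165, -0.2304, 0.1642]
orientation: [0.219, 3.133, -0.001]
force: [-0.4, -1.1, 3.7]
gripper_width: 0.0004
finger_force: 1.3
```

send_rows(
  slide=[
    [0, -0.2, 0.8],
    [0, -0.2, 0.8],
    [0, -0.2, 0.8],
    [0, -0.1, 0.8],
    [0, -0.1, 0.8],
    [0, 0, 0.8],
    [0, 0, 0.8],
    [0, 0, 0.8],
  ],
  angular=[
    [0, 0, 0],
    [0, 0, 0],
    [0, 0, 0],
    [0, 0, 0],
    [0, 0, 0],
    [0, 0, 0],
    [0, 0, 0],
    [0, 0, 0],
  ],
  hand=[0, 0, 0, 0, 0, 0, 0, 0],
)

```text
clock: 6.98
ee_pos: [0.5149, -0.2382, 0.0994]
orientation: [-0.219, -3.134, 0.0]
force: [-0.2, -2.3, 3.5]
gripper_width: 0.0002
finger_force: 1.6
```

send_rows(
  slide=[
    [0, 0, 0.8],
    [0, 0, 0.8],
    [0, 0, 0.6],
    [0, 0, 0.5],
    [0, 0, 0.3],
    [0, 0, 0.3],
    [0, 0, 0],
  ],
  angular=[
    [0, 0, 0],
    [0, 0, 0],
    [0, 0, 0],
    [0, 0, 0],
    [0, 0, 0],
    [0, 0, 0],
    [0, 0, 0],
  ],
  hand=[0, 0, 0, 0, 0, 0, 0],
)

```text
clock: 7.57
ee_pos: [0.515, -0.2379, 0.0668]
orientation: [-0.219, -3.134, -0.0]
force: [1.3, -0.4, 1.6]
gripper_width: -0.0001
finger_force: 0.9
```

send_rows(
  slide=[
    [0, 0, 0.3],
    [0, 0, 0.3],
    [0, 0, 0.3],
    [0, 0, 0.2],
    [0, 0, 0],
  ],
  angular=[
    [0, 0, 0],
    [0, 0, 0],
    [0, 0, 0],
    [0, 0, 0],
    [0, 0, 0],
  ],
  hand=[0, 0, 0, 0, 0],
)

```text
clock: 7.98
ee_pos: [0.5157, -0.2381, 0.0597]
orientation: [0.217, 3.132, -0.001]
force: [-9.4, 8.0, 36.4]
gripper_width: -0.0002
finger_force: 16.3
```

send_rows(
  slide=[
    [0, 0, 0.1],
    [0, 0, 0],
  ],
  angular=[
    [0, 0, 0],
    [0, 0, 0],
  ],
  hand=[0, 0],
)

```text
clock: 8.15
ee_pos: [0.5157, -0.2381, 0.0595]
orientation: [0.216, 3.132, -0.001]
force: [-11.7, 10.1, 42.9]
gripper_width: 0.0001
finger_force: 19.8
```

It stopped hard with the tip at about 48 mm, which matches the bar on its rubber stop. I ease the push to a moderate hold and check.

send_rows(
  slide=[
    [0, 0, -0.2],
    [0, 0, -0.1],
    [0, 0, 0],
    [0, 0, 0],
  ],
  angular=[
    [0, 0, 0],
    [0, 0, 0],
    [0, 0, 0],
    [0, 0, 0],
  ],
  hand=[0, 0, 0, 0],
)

```text
clock: 8.48
ee_pos: [0.5155, -0.2381, 0.0601]
orientation: [0.218, 3.132, -0.001]
force: [-3.5, 6.0, 19.0]
gripper_width: -0.0006
finger_force: 8.9
```

```bash
python3 - <<'E'
from h import *
np.set_printoptions(precision=4,suppress=True)
im,W=cloud("scene");cv2.imwrite("pics/sc3c.png",cv2.resize(im[130:270,200:400,::-1],None,fx=4,fy=4,interpolation=cv2.INTER_CUBIC))
d=np.array([.139,.99])
m=(W[...,0]>.46)&(W[...,0]<.68)&(W[...,1]>.01)&(W[...,1]<.2)&(W[...,2]>.09)
q=W[m]; s=(q[:,:2]-[.548,-.0235])@d
A=np.c_[q[:,:2],np.ones(len(q))]; g=np.linalg.lstsq(A,q[:,2],rcond=None)[0]; print("flap angle",np.arctan(-g[:2]@d),"z",q[:,2].min(),q[:,2].max())
st=ctrl.get_state();print(st["ee_pos"],st["force"])
E
```

```text
flap angle 0.8529187203180334 z 0.09006281657788417 0.5372290713173309
[ 0.5155 -0.2382  0.0601] [-4.2239  5.3909 19.1222]
```

View pics/sc3c.png

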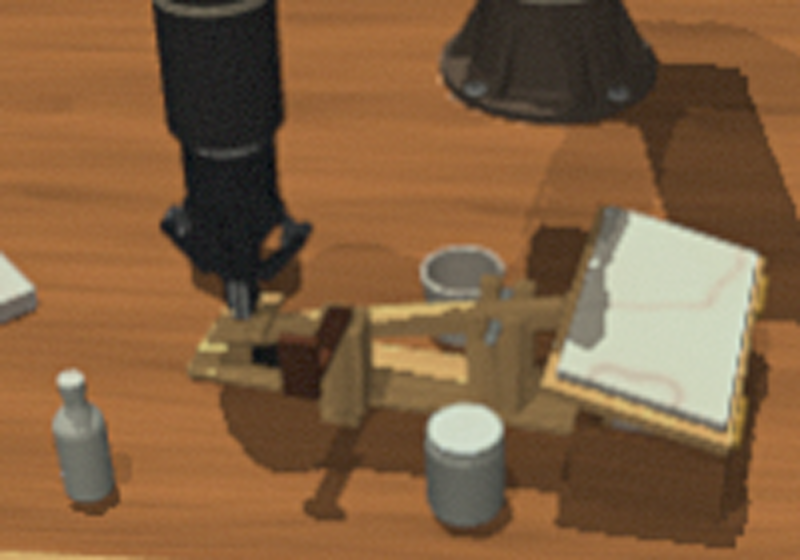

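The picture shows the fingertips on the plate at (240,310), the bar down on its stop, the pin still in the saddle at (495,325), the flap raised at (650,320), and the tin and bottle undisturbed. The hold is steady at about 19 N.

```bash
python3 -c "
from rig import ctrl
print(ctrl.sign_off())"
```

```text
the job is handed in; nothing more can be done
None
```

The job is handed in at about 8.6 s: the rest was pushed out to its end stop, and the bar is held on its stop at about 19 N with the flap raised; the flap was checked by eye only, since my angle measurement failed.

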